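Index a hub turret to the drive roller behind its safety stop

TASK

Bring the hub on the turret round to the rubber drive roller. First push the mushroom stop button down until it stays in by itself; then lift the sprung index plunger by its knob, swing the head round until the hub stands at the roller, and let the plunger drop fully home in the notch there. Last, turn the mushroom button clockwise to release it so that it comes right back up, let go, and leave the loose things around where they lie.

Things in the scene. Friction and masses are not known exactly. Their poses are not given: they have to be found in the camera images.
- turret_axis (a point): Turret: grey round base fixed to the table, 196 mm across, and a steel plate (170 mm across, top at 30 mm) with eight open notches in its rim, 45 degrees apart. This point is on the head's upright axis at the plate's top; x points along the arm to the hub when the head is at 0, z up. On the head an aluminium bar carries the hub at one end, the index plunger at the other.
- hub_centre (a point): The aluminium high-flange hub (90 mm across, 79 mm tall, standing upright) fixed on the head, 90 mm from the head's axis; this point is its centre, 89 mm above the table. It moves round with the head.
- plunger_knob (a point): Centre of the plunger's black round knob, on the head straight opposite the hub, 70 mm from the head's axis, 96 mm above the table when home. 30 mm across, with a 34 mm lip near the top; top 20 mm above this point, underside 18 mm below; 6 mm under that a 24 mm sleeve. A spring pushes it down, 4 N when home, 8 N at 20 mm up. It turns only with the head.
- plunger (a joint): height of the plunger above home, m: 0 is fully home in a notch (its pin then locks the head, with about 1.5 degrees of play), about 0.012 lets the head turn, 0.026 is the upper stop. Left over the plate between notches it rests on the plate at 0.012; within about 3 degrees of a notch its round tip finds its way in.
- turret_head (a joint): angle of the head about its upright axis, rad, counter-clockwise from above; starts at 0 (home in a notch). The stations are at +0.785 and -0.785, stops at -1.0 and 1.0. Moderately stiff (about 1 N at the knob) and stays where it is left.
- roller_top (a point): Drive roller: black rubber roller 52 mm across on a slim ribbed aluminium motor with a round foot, fixed to the table; this point is its top centre, 128 mm up. It stands 163 mm from the turret's axis, 45 degrees left or right of the hub's starting direction. At that station the hub's centre lies on the line from turret axis to roller, 74 mm from the roller's axis, the flange all but touching.
- oil_bottle_mid (a point): The other station: a slender oil bottle (45 mm across, with a long spout, top 185 mm above the table) fixed on a round foot, 163 mm from the turret's axis; this point is on its axis 75 mm above the table. Not wanted now.
- stop_knob (a point): Centre of the black mushroom head of the stop button, 56 mm across and 28 mm tall, on a grey box (80 x 88 mm, lid 56 mm high, with a ring round the stem up to 62 mm) fixed to the table; this point is on the button's axis, 94 mm above the table when up, 14 mm below the crown of the cap; z up.
- stop_box: the grey box that carries the stop button, fixed to the table; origin under its centre, straight below the button
- stop_press (a joint): how far the mushroom button is pushed down, m: 0 is up, a catch engages at 0.009, 0.012 is the bottom. Let go beyond 0.009 it stays in by itself, at about 0.009. Pushing takes 1.5 to 4 N until it bottoms.
- stop_head (a joint): turn of the mushroom button, rad, clockwise from above, 0 to 0.95, with a weak return spring. When it is in, a turn of more than about 0.6 frees the catch and it springs up (about 3 N) as soon as it is let go; turn it to 0.8 or so.
- freewheel: Bystander, not to be moved: black five-speed sprocket block lying flat, 101 mm across, 34 mm high; origin under its centre
- tyre_lever: Bystander, not to be moved: black tyre lever lying flat between turret and robot, 117 x 17 mm, 11 mm high; origin under its centre
- hub_driver: Bystander, not to be moved: steel axle with clutch cones lying in front of the stop box, to the right, 120 mm long, 37 mm high; origin under its centre
- pliers: Bystander, not to be moved: combination pliers with navy grips lying flat, 186 x 66 mm, 13 mm high; origin under its centre
- hex_key: Bystander, not to be moved: black L-shaped hex key lying flat left of the turret, 103 x 29 mm, 6 mm high; origin under its centre

How it is judged:
By the outcome, as a careful person would: the job done as asked, in the order asked, and still so for the second after the job is handed in, with the robot touching nothing.
It also fails if it takes over 59 s, if anything falls off the work surface, if the arm or the gripper's body presses on something with over 40 N, if the wrist force passes 120 N, or if a joint passes its speed limit or range.

ROBOT

A 6-joint arm with a two-finger parallel gripper is mounted at the origin on the work surface; the furniture and walls round the work are solid. World frame = base frame: x ahead of the robot, y to its left, z up, the work surface at z = 0. Lengths are in m, angles in rad, forces in N, time in s.
With the tool pointing down it reaches from about 0.35 to 1 m from the base axis. Payload 7.1 kg.
Tool frame: the origin (TCP) lies at the very end of the fingers, on their centre line; the grasp point (between the pads) lies 19 mm behind it; z points along the fingers, y is the line along which they close (so a half turn about z gives the same grasp; the last joint's range is limited). The gripper opens to 85 mm and grips with 20 to 120 N. Pads are 22 mm wide; open, the fingers measure 114 mm over their backs; the gripper's body (76 mm by 85 mm) begins 54 mm behind the grasp point. The pads swing forward as they close: fully open they stand 13 mm farther back than shut.
Start: joints at [-1.359, 0.423, 1.63, -0, 1.089, -0.019], TCP at [0.143, -0.608, 0.206] pointing down, gripper open.
Joint ranges: [-3, 3], [-0.9, 2.11], [0.09, 2.58], [-1.31, 4.45], [0.11, 2.69], [-2.54, 2.54]. Speed limits (rad/s): [2.39, 2.39, 3.01, 3.14, 3.14, 3.14].

INTERFACE

Orientations are given as a unit quaternion [x, y, z, w].
In Python, from rig import ctrl gives the robot as it stands.
- The arm moves only by the tool apply_moves, never from a script. Its argument "moves" is a list of rows, each a list of 3 entries, a list of its own where there are three numbers: the gripper command: -1 is shut, 1 is fully open, values between are in proportion, then the shift along the world's x, y, z in m, then the turn, a rotation vector about the world's x, y, z in degrees. A call has 1 to 8 rows; each row is the pose to reach, as a shift and turn from the pose commanded when the call began; what a row does not reach only later rows make up. A row lasts 1/12 s, in which the tool goes at most 41.7 mm and 7.16 degrees, less where a joint would pass 70% of its speed; a pose out of reach is approached as far as the arm can. A call with a gripper value outside its range is refused whole. The fingers move at their own pace and stop on an object; the grip force is fixed at half the most. Time passes only in rows, so rows that repeat a pose let the fingers close. It gives the time, the measured TCP pose, the force, the opening and the grip force at its end, in the units of the state.
- ctrl.get_obs(): the state, without advancing time (a new reading comes with each control period).
- ctrl.capture(name): name is "scene" or "top" or "wrist"; returns the picture (384x512x3 uint8, blue, green, red); there is no depth.
- ctrl.camera_info(name): a dict with "fov_y" (degrees; the focal length in pixels is half the picture's height over the tangent of half this angle, whatever the lens; pixels are square), "cx", "cy" (the principal point, pixels), "R" (3x3) and "t" (3): a world point X has camera coordinates R X + t. Camera axes: x right, y down, z forward; pixel columns grow to the right and rows downward; lengths in m; the calibration is good to about 2 mm. A picture is of the moment at which its call begins: read the wrist's pose just before it. camera_info takes no time and is no camera call; for the wrist camera it gives the pose at the moment of the call.
- ctrl.sign_off(): hands the job in; it is judged then, once.
The state is a dict: "time_s": time; "joint_positions": joint angles; "joint_vel": joint speeds; "joint_efforts": joint torques, N m; "eef_pos": TCP position; "tool_rot": TCP orientation; "wrist_force": force on the tool from outside, world axes, zero at the start; "moment": the same for the moment, N m; "grip_width": opening from 0.0 (shut) to 1.0 (fully open); "grasp_force": force on a finger pad.
Only numpy, scipy, OpenCV 4.12 (cv2) and the standard library are available. Lean on these libraries where they do the work, as an engineer would, in place of code of your own. Each camera call takes 0.05 s, during which the arm holds its last target. There are 200 camera calls.

## Working session

There is one attempt and no reset: what is moved stays moved. The work goes in short steps, Python scripts to look and compute and a tool call to move; the robot and the scene stay as the last step left them, time stands still between calls to the robot, and variables do not carry over. Pictures are saved under pics/ and viewed, at most 10 in all, crops included, and the job is handed in when it is done.

Besides the shell and the picture viewer there is one more tool, called by a JSON object that holds its "api" and its "payload", one argument or row to a line. apply_moves: Moves the arm, as the interface text tells. Its arguments: {"type":"object","properties":{"moves":{"type":"array","items":{"type":"array"}}},"required":["moves"]}

```bash
mkdir -p pics; ls
python3 - <<'E'
from rig import ctrl
import cv2
o=ctrl.get_obs();print(o['time_s'],o['eef_pos'],o['tool_rot'],o['grip_width'])
for n in ("scene","top"):
    cv2.imwrite(f'pics/{n}0.png',ctrl.capture(n)); i=ctrl.camera_info(n);print(n,i)
E
```

```text
pics
0.0 [ 0.14285391 -0.6078455   0.20553949] [ 9.93350625e-01  1.15125699e-01 -8.52837573e-05 -7.75306689e-04] 1.001049058442285
scene {'fov_y': 42.49514329867255, 'cx': 256.22876094149814, 'cy': 194.70741227062575, 'R': array([[ 0.67149195, -0.74097237, -0.00764971],
       [-0.34960157, -0.30768373, -0.88493472],
       [ 0.65335848,  0.59690089, -0.46565225]]), 't': array([-0.33884159,  0.27211737,  1.17163246])}
top {'fov_y': 46.875599600622095, 'cx': 253.48544703606834, 'cy': 190.0375255729324, 'R': array([[ 6.38364572e-03, -9.99979568e-01, -3.35100913e-04],
       [-9.94581121e-01, -6.31440861e-03, -1.03771491e-01],
       [ 1.03767255e-01,  9.95725478e-04, -9.94601109e-01]]), 't': array([0.04055513, 0.54445943, 1.11208062])}
```

View pics/scene0.png

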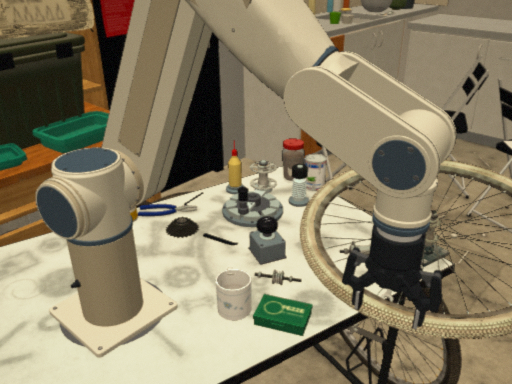

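View pics/top0.png

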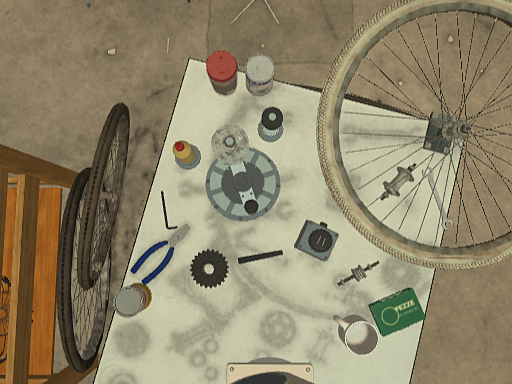

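The scene view shows the turret with its hub at (263,175), the bottle at (235,170), the roller at (299,185) and the stop button at (267,228). The top view shows the turret at about (243,184), hub (230,142), knob (251,207), roller (271,118), bottle (185,152) and stop (320,240). The roller lies to the right, so the head turns to -0.785. A wheel overhangs on the right.

```bash
cat > h.py <<'E'
import numpy as np,cv2
from rig import ctrl
def K(n):
    i=ctrl.camera_info(n); f=192/np.tan(np.radians(i['fov_y']/2)); return f,i['cx'],i['cy'],np.array(i['R']),np.array(i['t'])
def onplane(n,u,v,z):
    f,cx,cy,R,t=K(n); d=R.T@np.array([(u-cx)/f,(v-cy)/f,1]); c=-R.T@t; return c+d*(z-c[2])/d[2]
def proj(n,X):
    f,cx,cy,R,t=K(n); p=R@np.asarray(X)+t; return np.array([cx+f*p[0]/p[2],cy+f*p[1]/p[2]])
E
python3 - <<'E'
from h import *
t=cv2.imread('pics/top0.png');s=cv2.imread('pics/scene0.png')
a=cv2.resize(t[90:270,165:345],(600,600),interpolation=cv2.INTER_CUBIC)
cv2.imwrite('pics/c1.png',a)
b=cv2.resize(s[130:280,190:340],(600,600),interpolation=cv2.INTER_CUBIC); cv2.imwrite('pics/c2.png',b)
for nm,u,v,z in [('turret',243,184,.03),('hub',230,142,.128),('knob',251,207,.116),('roller',271,118,.128),('bottle',182,147,.185),('stop',320,240,.108)]:
    X=onplane('top',u,v,z);print(nm,X.round(3),proj('scene',X).round(0))
for u,v in [(322,120),(345,210),(420,262)]:
    for z in (0,.1,.2,.3,.4,.5): print(u,v,z,onplane('top',u,v,z).round(2),proj('scene',onplane('top',u,v,z)).round(0))
E
```

```text
turret [0.559 0.071 0.03 ] [251. 204.]
hub [0.648 0.1   0.128] [263. 164.]
knob [0.495 0.05  0.116] [241. 188.]
roller [0.707 0.003 0.128] [298. 167.]
bottle [0.624 0.205 0.185] [234. 142.]
stop [ 0.418 -0.114  0.108] [266. 219.]
322 120 0 [ 0.74 -0.14  0.  ] [338. 213.]
322 120 0.1 [ 0.71 -0.12  0.1 ] [331. 186.]
322 120 0.2 [ 0.68 -0.11  0.2 ] [323. 157.]
322 120 0.3 [ 0.66 -0.09  0.3 ] [315. 126.]
322 120 0.4 [ 0.63 -0.08  0.4 ] [307.  93.]
322 120 0.5 [ 0.6  -0.06  0.5 ] [297.  57.]
345 210 0 [ 0.5 -0.2  0. ] [306. 252.]
345 210 0.1 [ 0.49 -0.18  0.1 ] [300. 219.]
345 210 0.2 [ 0.48 -0.16  0.2 ] [294. 185.]
345 210 0.3 [ 0.48 -0.13  0.3 ] [287. 148.]
345 210 0.4 [ 0.47 -0.11  0.4 ] [280. 109.]
345 210 0.5 [ 0.47 -0.09  0.5 ] [273.  68.]
420 262 0 [ 0.36 -0.39  0.  ] [337. 306.]
420 262 0.1 [ 0.37 -0.35  0.1 ] [328. 265.]
420 262 0.2 [ 0.37 -0.31  0.2 ] [319. 222.]
420 262 0.3 [ 0.38 -0.28  0.3 ] [309. 177.]
420 262 0.4 [ 0.38 -0.24  0.4 ] [299. 130.]
420 262 0.5 [ 0.39 -0.2   0.5 ] [288.  82.]
```

View pics/c1.png

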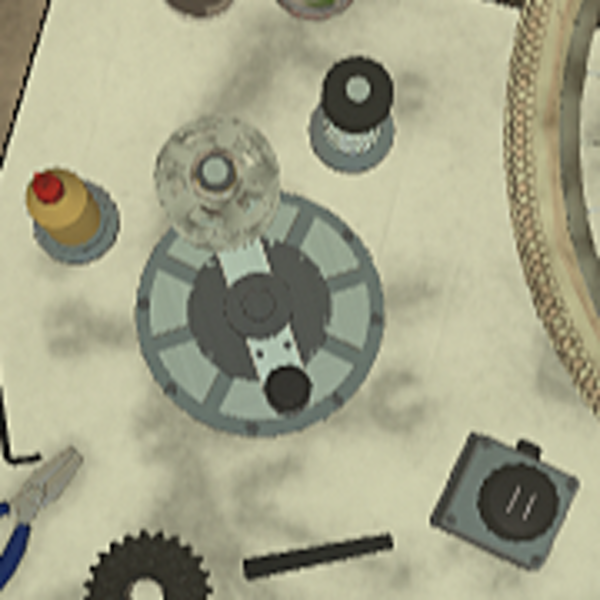

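View pics/c2.png

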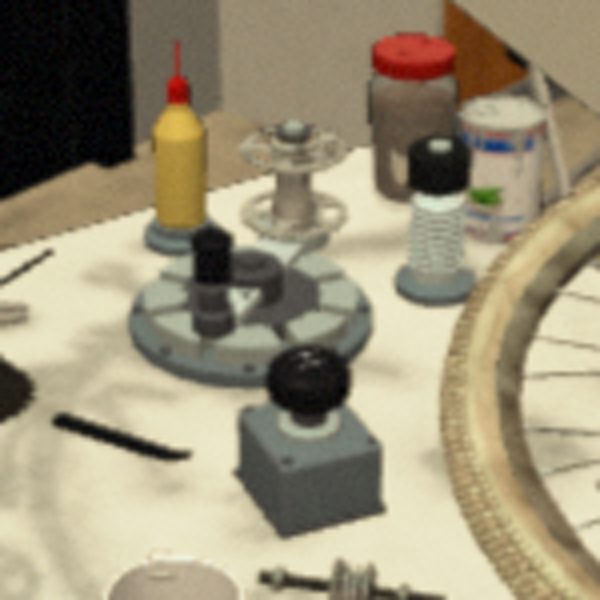

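The crops (scale 3.33 and 4) show the stop cap at top px (320.4,240.9), the knob at (251.4,206.4), the hub boss at (229.8,141.6) and the roller at (272.4,117.9). The tyre lies low, no more than about 0.1 m up, along y < -0.13. Next I refine these points with masks.

Run:
```python
from h import *
t=cv2.imread('pics/top0.png')
def blob(seed,thr,half=20):
    u,v=seed;g=t[v-half:v+half,u-half:u+half].max(2).astype(np.uint8)
    m=(g<thr).astype(np.uint8);n,l,st,c=cv2.connectedComponentsWithStats(m)
    k=l[half,half]; 
    if k==0: k=1+np.argmin(np.hypot(*(c[1:]-half).T))
    cs,_=cv2.findContours((l==k).astype(np.uint8),0,1);cc=max(cs,key=cv2.contourArea)
    return c[k]+[u-half,v-half],st[k],np.array(cv2.minEnclosingCircle(cc)[0])+[u-half,v-half],cv2.minEnclosingCircle(cc)[1]
P={}
for nm,s,z,thr in [('knob',(251,206),.113,60),('stop',(320,241),.094,75),('roller',(272,118),.128,70)]:
    c,st,e,r=blob(s,thr); P[nm]=onplane('top',*e,z); print(nm,c.round(1),st,e,round(r,1),P[nm].round(4),onplane('top',*c,z).round(4))
hub=onplane('top',229.8,141.6,.135);k=P['knob'];print('hub',hub,np.linalg.norm((hub-k)[:2]))
ax=k+(hub-k)*70/160;print('axis',ax,'base',onplane('top',243,183.9,.015))
bot=onplane('top',179.2,146.0,.16);print('bottle',bot)
ax=ax[:2]
for n,p in (('hub',hub),('roller',P['roller']),('bot',bot)):
    d=p[:2]-ax;print(n,np.hypot(*d),np.degrees(np.arctan2(d[1],d[0])))
print(proj('scene',[*k[:2],.116]),proj('scene',[*P['stop'][:2],.108]))
```

```text
knob [250.8 206.1] [ 13  14  14  14 141] [250.8235302  206.41176414] 6.8 [0.4962 0.05   0.113 ] [0.4971 0.05   0.113 ]
stop [319.9 240.3] [  8   8  25  23 412] [320.02127647 240.2553196 ] 12.0 [ 0.4173 -0.1163  0.094 ] [ 0.4173 -0.1161  0.094 ]
roller [271.7 118.3] [  9   9  22  23 328] [271.4661026  118.08474541] 11.2 [0.7069 0.0021 0.128 ] [0.7063 0.0016 0.128 ]
hub [0.64762712 0.1005388  0.135     ] 0.15959832613640232
axis [0.56247215 0.07211324 0.122625  ] base [0.56150716 0.07149291 0.015     ]
bottle [0.63120503 0.2153959  0.16      ]
hub 0.08977405845172633 18.459512707848422
roller 0.1605197747596442 -25.872996494302303
bot 0.1589154862726421 64.37290364452927
[241.61346246 188.19583823] [266.20011375 219.47792307]
```

Checks: knob to hub 159.6 mm (160 expected), axis to roller 160.5 mm (163), hub direction 18.5°, roller at -26°, bottle at +64°. So the axis is (0.562,0.072), the knob goes (0.496,0.050) → (0.499,0.103), and the stop is at (0.417,-0.116). I go over the stop with the gripper shut.

{"api": "apply_moves", "payload": {
  "moves": [
    [-1,[0.005,0.01,0.035],[0,0,0]],
    [-1,[0.02,0.035,0.06],[0,0,0]],
    [-1,[0.037,0.067,0.07],[0,0,0]],
    [-1,[0.055,0.1,0.07],[0,0,0]],
    [-1,[0.074,0.133,0.07],[0,0,0]],
    [-1,[0.093,0.166,0.07],[0,0,0]],
    [-1,[0.111,0.199,0.07],[0,0,0]],
    [-1,[0.13,0.232,0.07],[0,0,0]]
  ]
}}

```text
time_s: 0.77
eef_pos: [0.2732, -0.3745, 0.2761]
tool_rot: [0.993, 0.115, -0.0, -0.0]
wrist_force: [0.2, 0.4, -0.2]
grip_width: -0.001
grasp_force: 0.0
```

{"api": "apply_moves", "payload": {
  "moves": [
    [-1,[0.019,0.034,0],[0,0,0]],
    [-1,[0.037,0.067,0],[0,0,0]],
    [-1,[0.056,0.1,0],[0,0,0]],
    [-1,[0.074,0.133,0],[0,0,0]],
    [-1,[0.093,0.166,0],[0,0,0]],
    [-1,[0.111,0.199,0],[0,0,0]],
    [-1,[0.13,0.232,0],[0,0,0]],
    [-1,[0.144,0.259,-0.01],[0,0,0]]
  ]
}}

```text
time_s: 1.43
eef_pos: [0.4189, -0.1155, 0.2677]
tool_rot: [0.993, 0.115, 0.002, 0.001]
wrist_force: [1.1, -0.9, -0.3]
grip_width: -0.001
grasp_force: 0.0
```

Run:
```python
from h import *
print(proj('wrist',[.4173,-.1163,.094]),proj('wrist',[.496,.05,.113]))
w=ctrl.capture('wrist');cv2.imwrite('pics/w1.png',w);o=ctrl.get_obs();print(o['joint_positions'])
```

```text
[258.49772234 168.90438266] [125.35906923  69.06493358]
[-0.29054747  0.05794384  1.96969413  0.00293713  1.11389547  1.04614458]
```

View pics/w1.png

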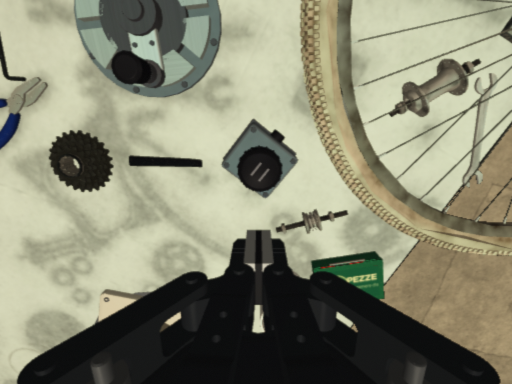

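The wrist view shows the cap at (260,169) (predicted 258,169) and the plunger knob at (127,67) (predicted 125,69). Positions are confirmed, so I press.

{"api": "apply_moves", "payload": {
  "moves": [
    [-1,[-0.001,-0.001,-0.04],[0,0,0]],
    [-1,[-0.001,-0.001,-0.08],[0,0,0]],
    [-1,[-0.001,-0.001,-0.12],[0,0,0]],
    [-1,[-0.001,-0.001,-0.15],[0,0,0]],
    [-1,[-0.001,-0.001,-0.155],[0,0,0]],
    [-1,[-0.001,-0.001,-0.16],[0,0,0]],
    [-1,[-0.001,-0.001,-0.165],[0,0,0]],
    [-1,[-0.001,-0.001,-0.168],[0,0,0]]
  ]
}}

```text
time_s: 2.15
eef_pos: [0.4172, -0.1189, 0.0993]
tool_rot: [0.993, 0.115, 0.001, 0.0]
wrist_force: [-0.2, -0.4, -0.0]
grip_width: -0.001
grasp_force: 0.0
```

{"api": "apply_moves", "payload": {
  "moves": [
    [-1,[0,0.002,-0.0015],[0,0,0]],
    [-1,[0,0.002,-0.003],[0,0,0]],
    [-1,[0,0.002,-0.003],[0,0,0]]
  ]
}}

```text
time_s: 2.4
eef_pos: [0.4165, -0.1165, 0.096]
tool_rot: [0.993, 0.115, 0.001, 0.0]
wrist_force: [0.2, 0.0, 0.0]
grip_width: 0.0
grasp_force: 0.0
```

{"api": "apply_moves", "payload": {
  "moves": [
    [-1,[0.001,0,-0.0015],[0,0,0]],
    [-1,[0.001,0,-0.003],[0,0,0]],
    [-1,[0.001,0,-0.0035],[0,0,0]],
    [-1,[0.001,0,-0.0035],[0,0,0]]
  ]
}}

```text
time_s: 2.73
eef_pos: [0.417, -0.1164, 0.0918]
tool_rot: [0.993, 0.115, -0.0, -0.0]
wrist_force: [-0.6, -0.4, -0.1]
grip_width: 0.007
grasp_force: 0.0
```

Run:
```python
from h import *
a=ctrl.capture('scene')[160:285,200:340];w=ctrl.capture('wrist')[130:290,170:350]
cv2.imwrite('pics/d1.png',np.hstack([cv2.resize(a,(400,357)),cv2.resize(w,(400,357))]))
```

```text
(no output)
```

View pics/d1.png

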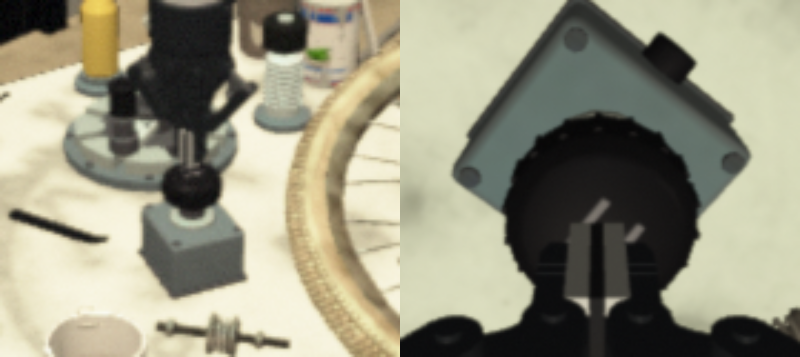

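The crops show the tips on the cap with a slight gap between the fingers. The cap in the wrist picture is centred at about (261,222). Its height needs checking against the known width.

Run:
```python
from h import *
o=ctrl.get_obs();print(o['eef_pos'],o['wrist_force'],o['moment'],o['joint_efforts'],o['grip_width'])
print('tcp',proj('wrist',o['eef_pos']))
for z in (.094,.085,.08): print(z,proj('wrist',[.4173,-.1163,z]),[proj('wrist',[.4173+.028*np.cos(a),-.1163+.028*np.sin(a),z]).round(0) for a in (-1.34,1.8)])
for z in (.094,.085): print('scene',proj('scene',[.4173,-.1163,z]),proj('scene',[.4173,-.1163,z+.014]),proj('scene',[.4173,-.1163,z-.014]))
for f in ('scene0.png',None):
    s=cv2.imread('pics/'+f) if f else ctrl.capture('scene')
    g=s[200:250,266].max(1);print(g.tolist())
```

```text
[ 0.41697255 -0.11639446  0.09181226] [-0.27247568 -0.32680258  0.1648485 ] [ 0.02376677 -0.05564365 -0.00262233] [ 6.50831775e-03 -3.98869944e+01 -1.75556678e+01  2.78010102e-04
 -1.69147123e-03 -1.15974422e-04] -0.0019113098856116074
tcp [258.83955884 225.02074189]
0.094 [258.82578274 225.95176414] [array([301., 226.]), array([216., 226.])]
0.085 [258.78038367 220.40035855] [array([299., 220.]), array([218., 220.])]
0.08 [258.75688681 217.52715807] [array([298., 218.]), array([219., 217.])]
scene [266.18105557 223.95010869] [266.19011323 219.47547625] [266.17208619 228.38112486]
scene [266.17527949 226.8035859 ] [266.18428024 222.35706598] [266.16636619 231.20689894]
[82, 87, 78, 81, 81, 82, 84, 93, 139, 174, 184, 182, 185, 181, 162, 122, 68, 54, 119, 81, 60, 59, 39, 25, 28, 36, 39, 26, 16, 18, 12, 14, 20, 22, 48, 59, 84, 165, 188, 159, 129, 127, 128, 131, 130, 122, 108, 90, 74, 78]
[27, 26, 34, 32, 30, 46, 106, 128, 128, 129, 132, 128, 129, 129, 129, 128, 130, 134, 116, 66, 69, 64, 43, 30, 31, 42, 45, 34, 23, 18, 22, 19, 23, 29, 58, 65, 98, 188, 208, 178, 149, 145, 148, 148, 148, 143, 124, 100, 96, 91]
```

The cap hasn't moved (its lower edge stays at scene row 235), and the tips end right at the crown. I keep going down gently, watching the force.

{"api": "apply_moves", "payload": {
  "moves": [
    [-1,[0,0,-0.002],[0,0,0]],
    [-1,[0,0,-0.004],[0,0,0]],
    [-1,[0,0,-0.004],[0,0,0]]
  ]
}}

```text
time_s: 3.13
eef_pos: [0.4167, -0.1163, 0.0874]
tool_rot: [0.993, 0.115, -0.0, -0.0]
wrist_force: [-0.2, 0.1, -0.8]
grip_width: 0.001
grasp_force: 0.0
```

Run:
```python
from h import *
o=ctrl.get_obs();print(o['eef_pos'],o['wrist_force'],o['grip_width'])
s=ctrl.capture('scene');print(s[210:245,266].max(1).tolist())
a=s[190:260,220:310];w=ctrl.capture('wrist')[170:290,200:320]
cv2.imwrite('pics/d2.png',np.hstack([cv2.resize(a,(450,350)),cv2.resize(w,(350,350))]))
```

```text
[ 0.41668876 -0.11631569  0.08741953] [-0.16693662  0.11066958 -0.81778292] 0.0005052994848356522
[129, 131, 129, 130, 132, 127, 132, 135, 126, 98, 87, 72, 41, 33, 31, 43, 45, 32, 24, 22, 22, 15, 22, 32, 55, 65, 98, 188, 210, 179, 148, 145, 147, 145, 148]
```

View pics/d2.png

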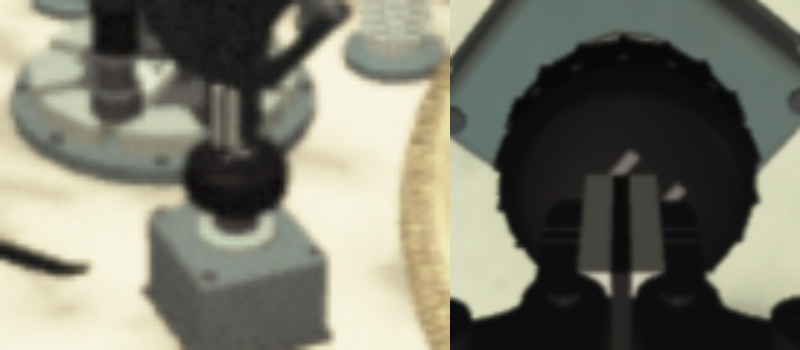

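The fingers stop just about at the crown (scene row ~219), so the tips sit about 18–20 mm short of the nominal TCP. I continue with the press, using force as the guide.

{"api": "apply_moves", "payload": {
  "moves": [
    [-1,[0,0,-0.002],[0,0,0]],
    [-1,[0,0,-0.004],[0,0,0]],
    [-1,[0,0,-0.004],[0,0,0]]
  ]
}}

```text
time_s: 3.48
eef_pos: [0.4168, -0.1163, 0.0835]
tool_rot: [0.993, 0.115, -0.0, -0.0]
wrist_force: [-0.5, 1.1, -0.5]
grip_width: -0.0
grasp_force: 0.0
```

{"api": "apply_moves", "payload": {
  "moves": [
    [-1,[0,0,-0.002],[0,0,0]],
    [-1,[0,0,-0.004],[0,0,0]],
    [-1,[0,0,-0.004],[0,0,0]]
  ]
}}

```text
time_s: 3.73
eef_pos: [0.4169, -0.1164, 0.0796]
tool_rot: [0.993, 0.115, -0.0, -0.0]
wrist_force: [-0.3, 0.4, 2.9]
grip_width: -0.003
grasp_force: 1.1
```

Run:
```python
from h import *
s=ctrl.capture('scene');print(s[210:245,266].max(1).tolist())
```

```text
[107, 127, 127, 129, 127, 131, 129, 127, 129, 124, 128, 128, 99, 51, 31, 39, 43, 42, 33, 21, 23, 16, 16, 18, 28, 56, 100, 187, 210, 177, 148, 145, 149, 144, 148]
```

{"api": "apply_moves", "payload": {
  "moves": [
    [-1,[0,0,-0.002],[0,0,0]],
    [-1,[0,0,-0.004],[0,0,0]],
    [-1,[0,0,-0.005],[0,0,0]],
    [-1,[0,0,-0.005],[0,0,0]]
  ]
}}

```text
time_s: 4.12
eef_pos: [0.417, -0.1164, 0.0746]
tool_rot: [0.993, 0.115, -0.0, -0.0]
wrist_force: [-0.0, -0.6, 2.8]
grip_width: -0.001
grasp_force: 1.2
```

{"api": "apply_moves", "payload": {
  "moves": [
    [-1,[0,0,-0.001],[0,0,0]],
    [-1,[0,0,-0.002],[0,0,0]],
    [-1,[0,0,-0.003],[0,0,0]],
    [-1,[0,0,-0.003],[0,0,0]]
  ]
}}

```text
time_s: 4.45
eef_pos: [0.417, -0.1164, 0.0717]
tool_rot: [0.993, 0.115, 0.0, 0.0]
wrist_force: [0.2, -0.0, 2.7]
grip_width: 0.003
grasp_force: 1.6
```

Run:
```python
from h import *
s=ctrl.capture('scene');print(s[210:245,266].max(1).tolist())
```

```text
[30, 34, 68, 134, 137, 129, 130, 130, 125, 129, 130, 131, 129, 128, 126, 69, 34, 31, 35, 39, 39, 25, 20, 21, 22, 20, 42, 144, 200, 178, 148, 145, 147, 149, 149]
```

{"api": "apply_moves", "payload": {
  "moves": [
    [-1,[0,0,-0.001],[0,0,0]],
    [-1,[0,0,-0.002],[0,0,0]],
    [-1,[0,0,-0.003],[0,0,0]],
    [-1,[0,0,-0.003],[0,0,0]]
  ]
}}

```text
time_s: 4.83
eef_pos: [0.4178, -0.1167, 0.0705]
tool_rot: [0.993, 0.115, 0.001, 0.0]
wrist_force: [-6.9, 2.2, 31.2]
grip_width: -0.0
grasp_force: 15.5
```

It bottomed out (31 N at tool z 0.0705, a 12 mm stroke from first contact). I lift off and move over the plunger knob while opening partway.

{"api": "apply_moves", "payload": {
  "moves": [
    [-1,[0,0,0.02],[0,0,0]],
    [-1,[0,0,0.06],[0,0,0]],
    [-1,[0,0,0.1],[0,0,0]],
    [0.5,[0.005,0.01,0.14],[0,0,0]],
    [0.5,[0.02,0.045,0.15],[0,0,0]],
    [0.5,[0.037,0.08,0.15],[0,0,2]],
    [0.5,[0.054,0.115,0.15],[0,0,5]],
    [0.5,[0.07,0.15,0.15],[0,0,5]]
  ]
}}

```text
time_s: 5.5
eef_pos: [0.4877, 0.0352, 0.2193]
tool_rot: [0.987, 0.159, 0.001, 0.0]
wrist_force: [1.1, -1.0, -0.3]
grip_width: 0.71
grasp_force: 0.0
```

{"api": "apply_moves", "payload": {
  "moves": [
    [0.5,[0.009,0.0165,0],[0,0,0]],
    [0.5,[0.009,0.0165,0],[0,0,0]],
    [0.5,[0.009,0.0165,0],[0,0,0]]
  ]
}}

```text
time_s: 5.75
eef_pos: [0.4958, 0.0508, 0.2183]
tool_rot: [0.987, 0.16, -0.0, 0.0]
wrist_force: [0.1, -0.2, -0.7]
grip_width: 0.749
grasp_force: 0.0
```

Run:
```python
from h import *
o=ctrl.get_obs();print(o['eef_pos'],o['joint_positions'],o['grip_width'])
print(proj('wrist',[.496,.05,.113]),proj('wrist',o['eef_pos']))
s=ctrl.capture('scene');print(s[210:245,266].max(1).tolist())
a=s[130:270,190:330];w=ctrl.capture('wrist')
cv2.imwrite('pics/e1.png',np.hstack([cv2.resize(a,(384,384),interpolation=2),w[:,50:462]]))
```

```text
[0.49581107 0.05083079 0.21829265] [ 7.84222543e-02  2.21849822e-01  1.89328925e+00 -2.44445464e-04
  1.02741842e+00  1.32890207e+00] 0.7493788897921093
[259.31176469 181.88858689] [258.86493691 225.08397049]
[204, 205, 205, 204, 186, 146, 131, 128, 123, 70, 48, 105, 75, 87, 64, 36, 32, 33, 40, 41, 30, 22, 20, 17, 21, 27, 72, 185, 209, 180, 145, 143, 146, 148, 148]
```

View pics/e1.png

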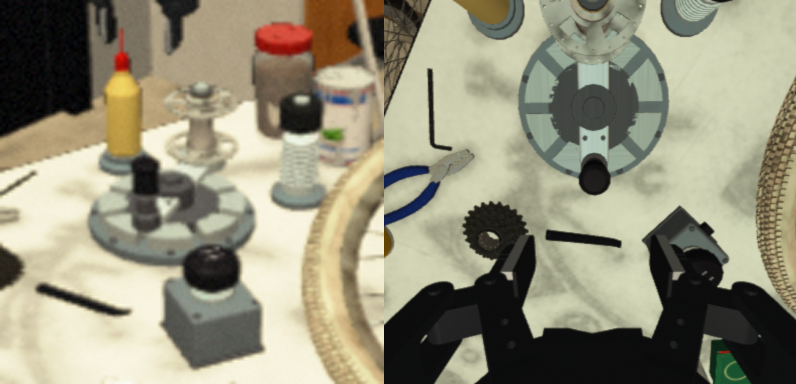

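The left view shows the mushroom staying in (crown about 3 px lower than at first) and the fingertips about 23 mm above the nominal TCP. In the wrist view the knob's top face is at about (260,180), predicted (259,182), so the alignment is good. I descend so the pads sit under the lip.

{"api": "apply_moves", "payload": {
  "moves": [
    [0.5,[0,-0.001,-0.04],[0,0,0]],
    [0.5,[0,-0.001,-0.08],[0,0,0]],
    [0.5,[0,-0.001,-0.11],[0,0,0]],
    [0.5,[0,-0.001,-0.13],[0,0,0]],
    [0.5,[0,-0.001,-0.145],[0,0,0]],
    [0.5,[0,-0.001,-0.155],[0,0,0]],
    [0.5,[0,-0.001,-0.158],[0,0,0]],
    [0.5,[0,-0.001,-0.158],[0,0,0]]
  ]
}}

```text
time_s: 6.52
eef_pos: [0.4955, 0.0483, 0.0605]
tool_rot: [0.987, 0.158, -0.001, -0.0]
wrist_force: [0.2, 0.2, 0.7]
grip_width: 0.753
grasp_force: 0.0
```

Run:
```python
from h import *
o=ctrl.get_obs();print(o['eef_pos'],o['wrist_force'])
for z in (.06,.078,.082,.116): print(z,proj('scene',[.4956,.05,z]))
a=ctrl.capture('scene')[150:230,200:290];w=ctrl.capture('wrist')[150:290,170:350]
cv2.imwrite('pics/f1.png',np.hstack([cv2.resize(a,(400,356),interpolation=2),cv2.resize(w,(400,356))]))
```

```text
[0.49553893 0.04833454 0.06050316] [0.16637747 0.1806137  0.71846502]
0.06 [241.86440837 204.72424378]
0.078 [241.73788359 199.49810168]
0.082 [241.70957329 198.32873634]
0.116 [241.46604155 188.26958822]
```

View pics/f1.png

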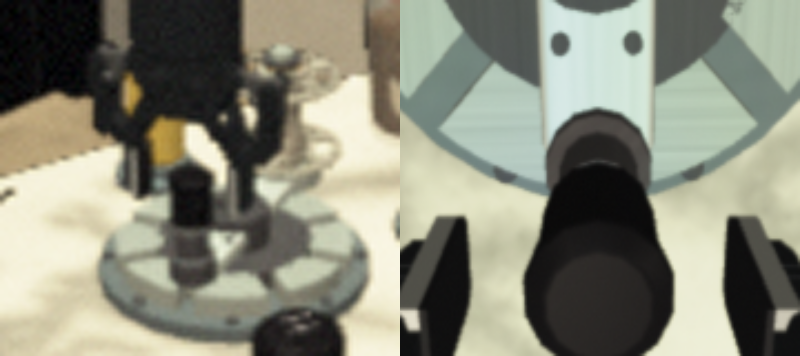

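The fingers straddle the knob with the tips at scene row ~195 (z≈0.09), and the knob spans rows 187–202. I go 7 mm lower and then close.

{"api": "apply_moves", "payload": {
  "moves": [
    [0.5,[0,0.001,-0.004],[0,0,0]],
    [0.5,[0,0.0015,-0.007],[0,0,0]],
    [-0.3,[0,0.0015,-0.007],[0,0,0]],
    [-0.5,[0,0.0015,-0.007],[0,0,0]],
    [-0.5,[0,0.0015,-0.007],[0,0,0]],
    [-0.5,[0,0.0015,-0.007],[0,0,0]],
    [-0.5,[0,0.0015,-0.007],[0,0,0]],
    [-0.5,[0,0.0015,-0.007],[0,0,0]]
  ]
}}

```text
time_s: 7.28
eef_pos: [0.4963, 0.0503, 0.0543]
tool_rot: [0.987, 0.158, 0.0, 0.0]
wrist_force: [-1.6, -4.1, 5.2]
grip_width: 0.371
grasp_force: 58.9
```

Gripped at 31.5 mm. I lift 18 mm.

{"api": "apply_moves", "payload": {
  "moves": [
    [-0.5,[0,0,0.005],[0,0,0]],
    [-0.5,[0,0,0.01],[0,0,0]],
    [-0.5,[0,0,0.015],[0,0,0]],
    [-0.5,[0,0,0.018],[0,0,0]],
    [-0.5,[0,0,0.018],[0,0,0]]
  ]
}}

```text
time_s: 7.7
eef_pos: [0.496, 0.0506, 0.0723]
tool_rot: [0.987, 0.158, 0.0, 0.0]
wrist_force: [2.7, -2.7, -8.9]
grip_width: 0.362
grasp_force: 59.9
```

Run:
```python
from h import *
o=ctrl.get_obs();print(o['eef_pos'],o['wrist_force'])
ax=np.array([.562,.072])
for d in range(0,46,5):
    a=np.radians(198.5-d);print(d,(ax+.07*np.array([np.cos(a),np.sin(a)])-ax-.07*np.array([np.cos(np.radians(198.5)),np.sin(np.radians(198.5))])).round(4))
```

```text
[0.49600141 0.05058454 0.07230824] [ 2.68841524 -2.74970092 -8.87076988]
0 [-0. -0.]
5 [-0.0017  0.0059]
10 [-0.0028  0.0119]
15 [-0.0035  0.0179]
20 [-0.0036  0.024 ]
25 [-0.0032  0.0301]
30 [-0.0022  0.0362]
35 [-0.0007  0.0421]
40 [0.0013 0.0479]
45 [0.0037 0.0534]
```

Force is -8.9 N, as expected with the spring at ~18 mm, so the plunger is lifted. I swing it clockwise in 5° steps.

{"api": "apply_moves", "payload": {
  "moves": [
    [-0.5,[-0.0017,0.006,0],[0,0,-5]],
    [-0.5,[-0.0028,0.012,0],[0,0,-10]],
    [-0.5,[-0.0035,0.018,0],[0,0,-15]],
    [-0.5,[-0.0036,0.024,0],[0,0,-20]],
    [-0.5,[-0.0036,0.024,0],[0,0,-20]]
  ]
}}

```text
time_s: 8.12
eef_pos: [0.4929, 0.0755, 0.0718]
tool_rot: [1.0, -0.017, 0.0, -0.0]
wrist_force: [3.8, -2.7, -7.9]
grip_width: 0.363
grasp_force: 60.1
```

{"api": "apply_moves", "payload": {
  "moves": [
    [-0.5,[0.0004,0.006,0],[0,0,-5]],
    [-0.5,[0.0014,0.012,0],[0,0,-10]],
    [-0.5,[0.0029,0.018,0],[0,0,-15]],
    [-0.5,[0.0049,0.024,0],[0,0,-20]],
    [-0.5,[0.0073,0.0294,0],[0,0,-25]],
    [-0.5,[0.0073,0.0294,0],[0,0,-25]],
    [-0.5,[0.0073,0.0294,0],[0,0,-25]]
  ]
}}

```text
time_s: 8.7
eef_pos: [0.5006, 0.1042, 0.0719]
tool_rot: [0.973, -0.229, 0.001, -0.0]
wrist_force: [5.8, 1.5, -7.8]
grip_width: 0.365
grasp_force: 60.3
```

Run:
```python
from h import *
o=ctrl.get_obs();p=o['eef_pos'];print(p,o['wrist_force'],o['joint_positions'][5])
print(np.degrees(np.arctan2(p[1]-.072,p[0]-.562)),np.hypot(p[1]-.072,p[0]-.562))
t=ctrl.capture('top');cv2.imwrite('pics/g1.png',cv2.resize(t[90:270,165:345],(600,600),interpolation=2))
```

```text
[0.50056958 0.10422858 0.07187933] [ 5.77474747  1.51967537 -7.7519444 ] 2.2160494916081492
152.31690245389984 0.06937129836976759
```

View pics/g1.png

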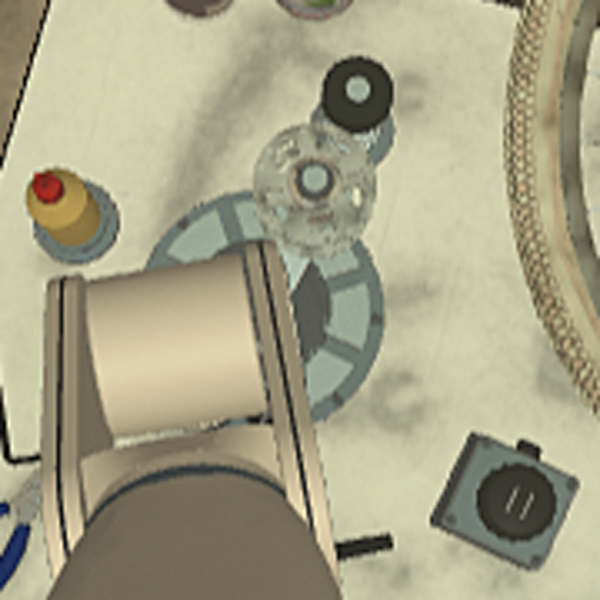

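The hub boss is now at crop (316,181), or px (259.8,144.3), beside the roller. That was my last viewable picture, so I use numbers only from here. I check the angle.

Run:
```python
from h import *
for u,v in ((229.8,141.6),(259.8,144.3)):
    X=onplane('top',u,v,.135);d=X[:2]-[.5625,.0721];print(X,np.hypot(*d),np.degrees(np.arctan2(d[1],d[0])))
```

```text
[0.64762712 0.1005388  0.135     ] 0.0897518312508983 18.47315782500829
[0.64159834 0.02971516 0.135     ] 0.08973863336600563 -28.184627549817364
```

{"api": "apply_moves", "payload": {
  "moves": [
    [-0.5,[-0.0004,-0.001,-0.002],[0,0,1]],
    [-0.5,[-0.0004,-0.001,-0.004],[0,0,1]],
    [-0.5,[-0.0004,-0.001,-0.006],[0,0,1]],
    [-0.5,[-0.0004,-0.001,-0.008],[0,0,1]],
    [-0.5,[-0.0004,-0.001,-0.009],[0,0,1]],
    [-0.5,[-0.0004,-0.001,-0.009],[0,0,1]]
  ]
}}

```text
time_s: 9.25
eef_pos: [0.4999, 0.1029, 0.0628]
tool_rot: [0.975, -0.221, 0.001, -0.0]
wrist_force: [4.5, 0.9, -5.9]
grip_width: 0.366
grasp_force: 60.3
```

It is at ~8.5 mm with the spring still pulling, so the tip is in the notch. I continue home.

{"api": "apply_moves", "payload": {
  "moves": [
    [-0.5,[0,0,-0.002],[0,0,0]],
    [-0.5,[0,0,-0.004],[0,0,0]],
    [-0.5,[0,0,-0.006],[0,0,0]],
    [-0.5,[0,0,-0.008],[0,0,0]],
    [-0.5,[0,0,-0.008],[0,0,0]]
  ]
}}

```text
time_s: 9.67
eef_pos: [0.5, 0.103, 0.0547]
tool_rot: [0.975, -0.222, 0.001, -0.0]
wrist_force: [6.0, -0.2, -4.4]
grip_width: 0.364
grasp_force: 60.4
```

{"api": "apply_moves", "payload": {
  "moves": [
    [-0.2,[0,0,0],[0,0,0]],
    [0,[0,0,0],[0,0,0]],
    [0.3,[0,0,0],[0,0,0]],
    [0.5,[0,0,0],[0,0,0]],
    [0.5,[0,0,0],[0,0,0]],
    [0.5,[0,0,0.02],[0,0,0]],
    [0.5,[0,0,0.05],[0,0,0]],
    [0.5,[0,0,0.09],[0,0,0]]
  ]
}}

```text
time_s: 10.33
eef_pos: [0.4969, 0.1026, 0.1436]
tool_rot: [0.975, -0.223, -0.003, 0.001]
wrist_force: [0.6, 0.1, -1.5]
grip_width: 0.751
grasp_force: 0.0
```

Run:
```python
from h import *
s=ctrl.capture('scene');s0=cv2.imread('pics/scene0.png')
k=[.4994,.1032]
for z in (.116,.078,.072): print(z,proj('scene',[*k,z]),proj('scene',[.4956,.05,z]))
u,v=proj('scene',[*k,.1]).round().astype(int);print(u)
for c in (u-1,u,u+1): print(s[v-15:v+30,c].max(1).tolist())
u,v=proj('scene',[.4956,.05,.1]).round().astype(int);print(u,v);print(s0[v-15:v+30,u].max(1).tolist())
```

```text
0.116 [229.70944635 182.61148544] [241.46604155 188.26958822]
0.078 [230.11175273 193.65333801] [241.73788359 199.49810168]
0.072 [230.17442191 195.37338003] [241.7802165  201.24667442]
230
[185, 183, 182, 181, 181, 182, 181, 179, 169, 114, 53, 25, 32, 33, 25, 13, 23, 17, 21, 21, 20, 22, 24, 56, 85, 74, 61, 61, 65, 66, 87, 91, 74, 63, 64, 67, 111, 185, 182, 156, 138, 135, 135, 135, 133]
[189, 189, 184, 187, 185, 187, 183, 183, 176, 115, 50, 29, 33, 33, 27, 17, 22, 21, 19, 20, 16, 20, 27, 45, 93, 79, 68, 63, 62, 65, 81, 91, 71, 64, 64, 70, 116, 188, 201, 175, 146, 138, 135, 133, 120]
[190, 189, 191, 193, 190, 193, 187, 189, 182, 120, 52, 35, 32, 33, 23, 13, 19, 19, 14, 21, 15, 25, 23, 50, 97, 83, 67, 64, 63, 67, 81, 95, 78, 64, 61, 69, 124, 190, 205, 196, 157, 139, 138, 135, 115]
242 193
[214, 231, 232, 233, 231, 212, 170, 122, 74, 33, 22, 20, 27, 28, 20, 7, 15, 20, 18, 15, 21, 16, 27, 55, 76, 68, 54, 53, 54, 59, 72, 82, 63, 55, 56, 55, 76, 104, 101, 114, 116, 119, 122, 123, 112]
```

The knob/sleeve profile in the scene image matches the home profile from the start, so the plunger is fully home. Now the stop button: raise, move over and turn +80° for a clockwise reserve.

{"api": "apply_moves", "payload": {
  "moves": [
    [1,[0,0,0.035],[0,0,0]],
    [1,[0,0,0.065],[0,0,7]],
    [1,[-0.012,-0.032,0.075],[0,0,14]],
    [1,[-0.024,-0.064,0.075],[0,0,21]],
    [1,[-0.036,-0.096,0.075],[0,0,28]],
    [1,[-0.048,-0.128,0.075],[0,0,35]],
    [1,[-0.06,-0.16,0.075],[0,0,42]],
    [1,[-0.072,-0.192,0.075],[0,0,49]]
  ]
}}

```text
time_s: 11.05
eef_pos: [0.4283, -0.0857, 0.2199]
tool_rot: [0.982, 0.186, 0.0, 0.0]
wrist_force: [-0.1, 0.1, -0.4]
grip_width: 1.0
grasp_force: 0.0
```

{"api": "apply_moves", "payload": {
  "moves": [
    [1,[-0.01,-0.027,-0.01],[0,0,7]],
    [1,[-0.01,-0.027,-0.02],[0,0,14]],
    [1,[-0.01,-0.027,-0.03],[0,0,21]],
    [1,[-0.01,-0.027,-0.04],[0,0,28]],
    [1,[-0.01,-0.027,-0.045],[0,0,31]],
    [1,[-0.01,-0.027,-0.045],[0,0,31]],
    [1,[-0.01,-0.027,-0.045],[0,0,31]]
  ]
}}

```text
time_s: 11.63
eef_pos: [0.4189, -0.1115, 0.1747]
tool_rot: [0.899, 0.438, -0.0, -0.0]
wrist_force: [-0.5, 0.3, 0.5]
grip_width: 1.001
grasp_force: 0.0
```

Run:
```python
from h import *
o=ctrl.get_obs();print(o['eef_pos'],o['joint_positions'],o['wrist_force'],o['grip_width'])
w=ctrl.capture('wrist');m=(w.max(2)<60).astype(np.uint8);print(proj('wrist',[.4173,-.1163,.085]))
n,l,st,c=cv2.connectedComponentsWithStats(m[60:222]);
for k in range(1,n):
    if st[k,4]>300: print(st[k],c[k]+[0,60])
```

```text
[ 0.41892312 -0.11146255  0.1747043 ] [-2.87516253e-01  1.87514888e-01  2.06255471e+00  2.93082669e-05
  8.92186798e-01  3.75528478e-01] [-0.48107844  0.25855009  0.47230574] 1.0011297192718398
[259.8790352 191.1936852]
[ 111    1   87   76 1229] [152.02115541  96.3270952 ]
[222  72  64  22 473] [253.55813953 142.24524313]
[ 232  102   59   59 2560] [261.04140625 190.9203125 ]
```

The cap is at (261,191) against (260,191) predicted. I descend around it.

{"api": "apply_moves", "payload": {
  "moves": [
    [1,[-0.0015,-0.005,-0.03],[0,0,0]],
    [1,[-0.0015,-0.005,-0.06],[0,0,0]],
    [1,[-0.0015,-0.005,-0.085],[0,0,0]],
    [1,[-0.0015,-0.005,-0.105],[0,0,0]],
    [1,[-0.0015,-0.005,-0.115],[0,0,0]],
    [1,[-0.0015,-0.005,-0.122],[0,0,0]],
    [1,[-0.0015,-0.005,-0.125],[0,0,0]],
    [1,[-0.0015,-0.005,-0.125],[0,0,0]]
  ]
}}

```text
time_s: 12.35
eef_pos: [0.4181, -0.1166, 0.05]
tool_rot: [0.898, 0.439, 0.0, 0.0]
wrist_force: [-0.0, -0.2, 0.1]
grip_width: 1.002
grasp_force: 0.0
```

{"api": "apply_moves", "payload": {
  "moves": [
    [0.5,[0,0,0],[0,0,0]],
    [0,[0,0,0],[0,0,0]],
    [0,[0,0,0],[0,0,0]],
    [0,[0,0,0],[0,0,0]],
    [0,[0,0,0],[0,0,0]]
  ]
}}

```text
time_s: 12.77
eef_pos: [0.4185, -0.1168, 0.0505]
tool_rot: [0.898, 0.439, 0.001, 0.001]
wrist_force: [0.6, -0.4, 3.1]
grip_width: 0.619
grasp_force: 64.2
```

Gripped at 52.6 mm. I turn clockwise 48°.

{"api": "apply_moves", "payload": {
  "moves": [
    [0,[0,0,0],[0,0,-7]],
    [0,[0,0,0],[0,0,-14]],
    [0,[0,0,0],[0,0,-21]],
    [0,[0,0,0],[0,0,-28]],
    [0,[0,0,0],[0,0,-35]],
    [0,[0,0,0],[0,0,-42]],
    [0,[0,0,0],[0,0,-48]],
    [0,[0,0,0],[0,0,-48]]
  ]
}}

```text
time_s: 13.43
eef_pos: [0.4188, -0.1173, 0.0504]
tool_rot: [0.999, 0.034, 0.001, 0.001]
wrist_force: [0.1, -5.5, 3.5]
grip_width: 0.619
grasp_force: 64.2
```

Run:
```python
from h import *
o=ctrl.get_obs();print(o['eef_pos'],o['tool_rot'],o['wrist_force'],o['moment'],o['grip_width'],o['grasp_force'])
```

```text
[ 0.41878887 -0.11728665  0.05035433] [9.99407785e-01 3.43853196e-02 1.10601310e-03 7.11773852e-04] [ 0.10505902 -5.53324234  3.52567635] [-1.118084   -0.09529642  0.01616283] 0.6192674430288906 64.19383910950273
```

Now I open to let go and rise clear.

{"api": "apply_moves", "payload": {
  "moves": [
    [0.5,[0,0,0],[0,0,0]],
    [1,[0,0,0],[0,0,0]],
    [1,[0,0,0],[0,0,0]],
    [1,[0,0,0],[0,0,0]],
    [1,[0,0,0.03],[0,0,0]],
    [1,[0,0,0.07],[0,0,0]],
    [1,[0,0,0.11],[0,0,0]],
    [1,[0,0,0.15],[0,0,0]]
  ]
}}

```text
time_s: 14.1
eef_pos: [0.4167, -0.1161, 0.2011]
tool_rot: [0.999, 0.036, -0.001, -0.0]
wrist_force: [0.2, -0.3, 0.7]
grip_width: 0.998
grasp_force: 0.0
```

Run:
```python
from h import *
s=ctrl.capture('scene');s0=cv2.imread('pics/scene0.png')
for c in (262,266,270): 
    print(s0[210:245,c].max(1).tolist());print(s[210:245,c].max(1).tolist())
cv2.imwrite('pics/z1.png',s)
# bystanders: compare top patches
t=ctrl.capture('top');t0=cv2.imread('pics/top0.png')
d=cv2.absdiff(cv2.GaussianBlur(t,(3,3),0),cv2.GaussianBlur(t0,(3,3),0)).max(2)
for n,(u,v) in dict(freewheel=(209,268),lever=(260,257),driver=(358,273),pliers=(160,252),hex=(165,212),stop=(318,240)).items(): print(n,(d[v-18:v+18,u-22:u+22]>35).sum())
```

```text
[135, 157, 144, 120, 109, 106, 100, 58, 34, 37, 29, 24, 25, 28, 26, 28, 31, 21, 10, 14, 16, 19, 49, 103, 129, 157, 177, 184, 161, 134, 127, 125, 126, 122, 97]
[153, 178, 163, 140, 126, 128, 120, 66, 40, 38, 34, 30, 34, 37, 39, 38, 34, 24, 22, 13, 20, 24, 56, 126, 150, 180, 202, 207, 183, 154, 145, 150, 150, 144, 114]
[184, 182, 185, 181, 162, 122, 68, 54, 119, 81, 60, 59, 39, 25, 28, 36, 39, 26, 16, 18, 12, 14, 20, 22, 48, 59, 84, 165, 188, 159, 129, 127, 128, 131, 130]
[205, 205, 204, 205, 186, 145, 85, 62, 143, 87, 66, 65, 45, 32, 35, 44, 43, 31, 21, 19, 19, 19, 20, 31, 54, 65, 100, 188, 208, 180, 147, 151, 144, 149, 145]
[180, 186, 176, 144, 113, 102, 76, 39, 28, 39, 52, 32, 29, 27, 24, 32, 27, 20, 18, 18, 14, 16, 12, 32, 51, 67, 129, 173, 180, 140, 127, 122, 125, 127, 123]
[206, 206, 202, 169, 131, 118, 91, 51, 35, 51, 70, 46, 32, 29, 28, 30, 31, 19, 22, 19, 16, 18, 23, 39, 55, 80, 149, 198, 206, 158, 144, 145, 147, 142, 145]
freewheel 0
lever 0
driver 313
pliers 0
hex 0
stop 596
```

The button profile matches the "up" profile exactly. The top view of the hub driver is probably hidden by the arm, so I check it and the plunger in the scene view, then hand in.

Run:
```python
from h import *
s=cv2.imread('pics/z1.png').astype(float);s0=cv2.imread('pics/scene0.png').astype(float)
a,b=s[264:288,252:304].max(2),s0[264:288,252:304].max(2)
print(np.corrcoef(a.ravel(),b.ravel())[0,1]); print(s[170:225,230].max(1).astype(int).tolist())
if np.corrcoef(a.ravel(),b.ravel())[0,1]>.97: print(ctrl.sign_off())
```

```text
0.9956512143670923
[191, 188, 190, 188, 188, 189, 185, 186, 183, 182, 176, 116, 50, 34, 31, 30, 24, 20, 21, 19, 21, 13, 14, 18, 25, 44, 95, 79, 67, 64, 59, 63, 84, 93, 72, 66, 66, 69, 116, 190, 202, 175, 145, 137, 133, 130, 117, 97, 101, 104, 97, 99, 167, 219, 236]
the job is handed in; nothing more can be done
None
```

I've handed the job in: stop button pushed in and latched, hub swung to the roller with the plunger fully home, button then turned clockwise and right back up, and the loose things around look unmoved in the final pictures.

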